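# Fetch the beeswax from between the things on the thread stand

## Robot

A 6-joint arm with a two-finger parallel gripper is mounted at the origin on a cart in front of the work surface, level with it; the furniture and walls round the work are solid. World frame = base frame: x ahead of the robot, y to its left, z up, the work surface at z = 0. Lengths are in m, angles in rad, forces in N, time in s.
With the tool pointing down it reaches from about 0.35 to 0.85 m from the base axis. Payload 8.1 kg.
Tool frame: the origin (TCP) lies at the centre of the arm's flange, where the gripper is bolted on; the fingertips stand 186 mm ahead of it and the grasp point (between the pads) lies 167 mm ahead of it; z points along the fingers, y is the line along which they close (so a half turn about z gives the same grasp; the last joint's range is limited). The gripper opens to 93 mm and grips with 3 to 60 N. Pads are 15 mm wide; open, the fingers measure 128 mm over their backs; the gripper's body (75 mm by 188 mm) begins 65 mm behind the grasp point.
Start: joints at [-1.199, 0.13, 1.488, -0, 1.523, -0.085], TCP at [0.265, -0.538, 0.405] pointing down, gripper open.
Joint ranges: [-2.96, 2.96], [-0.89, 2.26], [0.02, 2.5], [-1.34, 4.48], [0, 2.73], [-2.66, 2.66]. Speed limits (rad/s): [2.39, 2.39, 2.79, 3.14, 3.14, 3.14].

## Interface

Orientations are given as a rotation vector (axis times angle).
In Python, from plant import read_state, read_camera, camera_params, robot gives the robot as it stands.
- The arm moves only by the tool carry_out, never from a script. Its argument "targets" is a list of rows, each an object of numbers: "hand": the opening in per cent of the stroke, from 0 (shut) to 100 (fully open); "x", "y", "z": the shift along the tool's x, y, z in m; "ax", "ay", "az": the turn, a rotation vector about the tool's x, y, z in rad. In form: [{"hand": .., "x": .., "y": .., "z": .., "ax": .., "ay": .., "az": ..}, ...]. A call has 1 to 8 rows; each row is the pose to reach, as a shift and turn from the pose commanded when the call began, along the tool's axes at that moment; what a row does not reach only later rows make up. A row lasts 1/8 s, in which the tool goes at most 62.5 mm and 10.7 degrees, less where a joint would pass 70% of its speed; a pose out of reach is approached as far as the arm can. A call with a gripper value outside its range is refused whole. The fingers move at their own pace and stop on an object; "newtons" is the grip in N (left out, the last holds). Time passes only in rows, so rows that repeat a pose let the fingers close. It gives the time, the measured TCP pose, the force, the opening and the grip force at its end, in the units of the state.
- read_state(): the state, without advancing time (a new reading comes with each control period).
- read_camera(name): name is "scene" or "side" or "wrist"; returns (picture, depth): 480x640x3 uint8, blue, green, red; 480x640 float32, m along the optical axis (not along the pixel's ray), 0 where there is no reading.
- camera_params(name): a dict with "fx", "fy", "cx", "cy" (pixels), "position" and "rotation" of the camera in the world. Camera axes: x right, y up, looking along -z (the intrinsics and any distortion apply to the point x, -y, -z); pixel columns grow to the right and rows downward; lengths in m; the calibration is good to about 2 mm. A picture is of the moment at which its call begins: read the wrist's pose just before it. camera_params takes no time and is no camera call; for the wrist camera it gives the pose at the moment of the call.
- robot.close_job(): hands the job in; it is judged then, once.
The state is a dict: "t": time; "q": joint angles; "dq": joint speeds; "joint_torque": joint torques, N m; "tool_pos": TCP position; "orientation": TCP orientation; "force": force on the tool from outside, world axes, zero at the start; "wrist_torque": the same for the moment, N m; "opening": finger opening in m; "gripper_force": force on a finger pad.
Only numpy, scipy, OpenCV 4.12 (cv2) and the standard library are available. Lean on these libraries where they do the work, as an engineer would, in place of code of your own. Each camera call takes 0.05 s, during which the arm holds its last target. There are 200 camera calls.

## Task

The block of beeswax is hemmed in on the thread stand: first set the thread spool and the black cup upright on the cork mat, so that both stand there together, then fetch the wax and lay it flat in the wooden dish, its long side along the dish's long side. After that put the spool and the cup back upright, each in the bay of the stand where it stood at the start, and leave the tools lying around undisturbed.

Things in the scene. Friction and masses are not known exactly. Their poses are not given: they have to be found in the camera images.
- spool: wooden thread spool with pale thread, upright cylinder, 45 mm diameter, 55 mm high; origin at the centre of its underside, z up. It starts in one of the two end bays of the stand.
- cup: short black open-topped cup, 54 mm diameter, 47 mm high; origin at the centre of its underside, z up. It starts in the other end bay of the stand.
- wax: yellow beeswax block, 34 mm (its x) by 55 mm (its y) by 21 mm high, grooved on top; origin at the centre of its underside. It starts in the middle bay of the stand, its y along the stand's y (either way round); the post stands 8 mm from its one long side, and the spool and the cup stand about 11 and 6 mm from its two short ends, too close for a finger; the other long side is open.
- stand: fixed wooden thread stand: base board 100 mm (x) by 212 mm (y), its top 12 mm above the bench; origin at the centre of its underside. Three bays, marked by pale inlays flush with the top, lie in a row along its y: a rectangle for the wax at y = 0, and 63 mm discs at y = -61 and +61 mm (all at x = 0). A dark post 14 x 52 mm, its top 48 mm above the bench, stands at x = +35 mm beside the middle bay only. Beside the end bays, at both +x and -x, is free room for fingers.
- mat: fixed brown cork mat, 190 mm (x) by 120 mm (y), 3 mm thick; origin at the centre of its underside. It lies to the left or the right of the stand.
- dish: fixed shallow dish of pale wood, 70 mm (x) by 90 mm (y) outside; inside 60 by 80 mm, floor 5 mm and rim 9 mm above the bench; origin at the centre of its underside. It lies on the other side of the stand from the mat.
- edge_iron: bystander: edge iron with a wooden handle, 26 x 160 x 26 mm, lying along its y in front of the stand, loose; origin at the centre of its underside; leave it alone
- stitch_awl: bystander: stitching awl, 30 x 172 x 31 mm, lying along its y in front to the right, loose; origin at the centre of its underside; leave it alone
- sharpening_stone: bystander: grey and red sharpening stone, 50 x 150 x 25 mm, lying along its y in front to the left, loose; origin at the centre of its underside; leave it alone

How it is judged:
By the outcome, as a careful person would: the job done as asked, in the order asked, and still so for the second after the job is handed in, with the robot touching nothing.
It also fails if it takes over 120 s, if anything falls off the work surface, if the arm or the gripper's body presses on something with over 40 N, if the wrist force passes 120 N, or if a joint passes its speed limit or range.

## Working session

There is one attempt and no reset: what is moved stays moved. The work goes in short steps, Python scripts to look and compute and a tool call to move; the robot and the scene stay as the last step left them, time stands still between calls to the robot, and variables do not carry over. Pictures are saved under pics/ and viewed, at most 14 in all, crops included, and the job is handed in when it is done.

Besides the shell and the picture viewer there is one more tool, called after "Emit:" as a command line: name --argument value ..., lists and objects as JSON in quotes. carry_out: Moves the arm, as the interface text tells. Its arguments: {"type":"object","properties":{"targets":{"type":"array","items":{"type":"object","properties":{"hand":{"type":"number"},"x":{"type":"number"},"y":{"type":"number"},"z":{"type":"number"},"ax":{"type":"number"},"ay":{"type":"number"},"az":{"type":"number"}}}},"newtons":{"type":"number"}},"required":["targets"]}

```bash
ls; mkdir -p pics; python3 - <<'E'
from plant import *
import cv2
for n in("scene","side"):
    p,d=read_camera(n); cv2.imwrite(f"pics/{n}0.png",p); print(n,camera_params(n))
    import numpy as np; np.savez(f"{n}0.npz",p=p,d=d)
print(camera_params("wrist")); s=read_state(); print(s)
E
```

```text
pics
scene {'fx': 537.3987523108884, 'fy': 537.3987523108884, 'cx': 320.14508196638354, 'cy': 242.09964072758083, 'position': array([-0.0363081 ,  0.58626175,  0.88479161]), 'rotation': array([ 0.35996432, -0.88602843, -2.23037765])}
side {'fx': 504.74862310515, 'fy': 504.74862310515, 'cx': 314.88052464214957, 'cy': 236.15720865532668, 'position': array([0.10014993, 0.86491416, 0.53113143]), 'rotation': array([ 0.3469683 , -1.4202971 , -2.35944372])}
{'fx': 358.13170395291, 'fy': 358.13170395291, 'cx': 326.4203567299289, 'cy': 243.40564940732673, 'position': array([ 0.33853561, -0.50213684,  0.38315479]), 'rotation': array([-0.26830537,  0.16973269, -1.10514875])}
{'t': 0.1, 'q': array([-1.19941192e+00,  1.31075214e-01,  1.48916444e+00, -1.58530368e-05,
        1.52299738e+00, -8.53940488e-02]), 'dq': array([-0.00028121, -0.00173504, -0.00326049,  0.00052782, -0.00116327,
       -0.00176078]), 'joint_torque': array([ 9.20341699e-04, -5.61340749e+01, -4.93095481e+01,  7.69363507e-02,
        2.91003613e-02, -3.66753045e-05]), 'tool_pos': array([ 0.26458135, -0.53828505,  0.40380158]), 'orientation': array([-3.05842945e+00, -7.10917640e-01,  3.92512452e-04]), 'force': array([-0.12688039, -0.59268094,  0.6566948 ]), 'wrist_torque': array([-0.00993695, -0.01641811,  0.03735907]), 'gripper_force': 0.0, 'opening': 0.09318200573432493}
```

View pics/scene0.png

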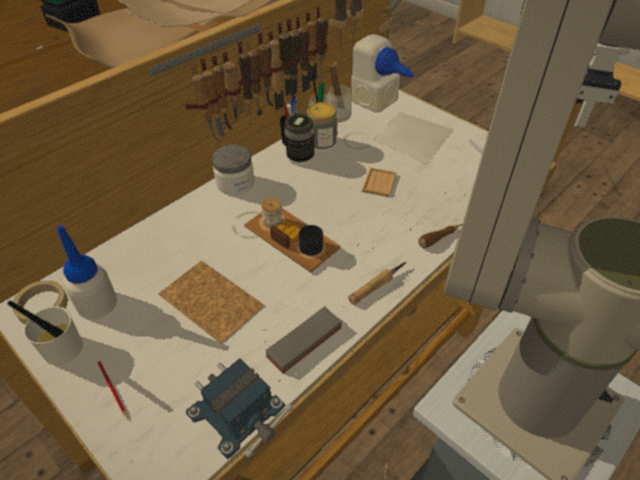

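View pics/side0.png

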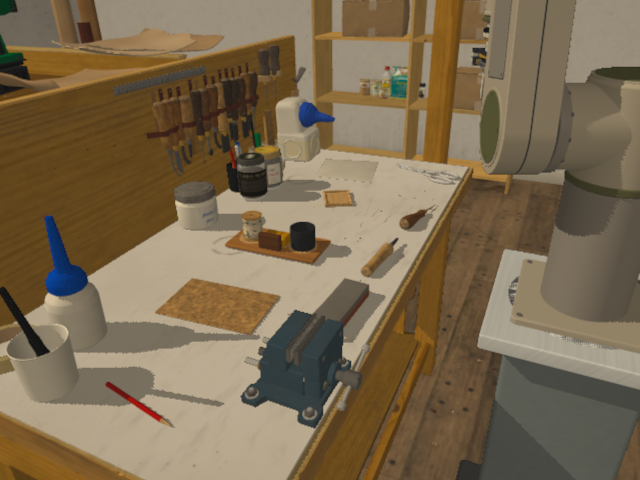

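The scene view shows the mat at (211,300), the stand at (292,238) with the spool at its far end (271,212) and the cup at its near end (311,240). The post is at (282,235), on the stand's mat side, and the dish is at (380,182). The side view agrees.

```bash
cat > h.py <<'E'
import numpy as np, cv2
from scipy.spatial.transform import Rotation as R
from plant import *
def rays(c,uv):
    uv=np.atleast_2d(uv).astype(float)
    d=np.c_[(uv[:,0]-c['cx'])/c['fx'],-(uv[:,1]-c['cy'])/c['fy'],-np.ones(len(uv))]
    return d@R.from_rotvec(c['rotation']).as_matrix().T
def onto(c,uv,z):
    d=rays(c,uv); p=np.array(c['position']); return p+d*((z-p[2])/d[:,2])[:,None]
def points(c,depth):
    v,u=np.indices(depth.shape); uv=np.c_[u.ravel(),v.ravel()]
    return (c['position']+rays(c,uv)*depth.reshape(-1,1)).reshape(*depth.shape,3)
def proj(c,p):
    q=R.from_rotvec(c['rotation']).as_matrix().T@(np.array(p)-c['position'])
    return c['cx']+c['fx']*q[0]/-q[2], c['cy']-c['fy']*q[1]/-q[2]
E
python3 - <<'E'
from h import *
c=camera_params("scene"); z=np.load("scene0.npz"); p,d=z['p'],z['d']
P=points(c,d); hsv=cv2.cvtColor(p,cv2.COLOR_BGR2HSV)
print("bench z",np.median(P[330:350,140:150,2]))
def rect(name,box,zz):
    x0,y0,x1,y1=box; m=np.zeros(d.shape,np.uint8); m[y0:y1,x0:x1]=(hsv[y0:y1,x0:x1,1]>95)
    m=cv2.morphologyEx(m,cv2.MORPH_OPEN,np.ones((3,3)))
    cs=max(cv2.findContours(m,0,1)[0],key=cv2.contourArea)
    w=onto(c,cs[:,0],zz)[:,:2]; r=cv2.minAreaRect((w*1000).astype(np.float32)); print(name,r,cv2.boxPoints(r).round().tolist())
rect("mat",(150,250,275,350),.003); rect("dish",(355,160,405,205),.008); rect("stand",(235,215,345,280),.012)
for n,uv,zz in (("spooltop",(271,203),.067),("cuptop",(312,230),.059),("st1",(340,243),.012),("st2",(314,271),.012),("st3",(245,226),.012)): print(n,onto(c,uv,zz).round(3))
for n,b in (("spool",(255,190,285,225)),("cup",(295,222,328,256)),("allst",(240,190,345,275))):
    x0,y0,x1,y1=b; q=P[y0:y1,x0:x1].reshape(-1,3)
    for lo,hi in ((.05,.08),(.028,.042)):
        k=q[(q[:,2]>lo)&(q[:,2]<hi)]
        if len(k): print(n,lo,len(k),k.min(0).round(3),k.max(0).round(3),np.median(k,0).round(3))
E
```

```text
bench z -0.00034300008038196106
mat ((593.3598022460938, 262.4529724121094), (189.90182495117188, 119.46492767333984), 4.61243200302124) [[494.0, 314.0], [504.0, 195.0], [693.0, 211.0], [683.0, 330.0]]
dish ((581.0177001953125, -258.9999084472656), (70.7160415649414, 96.60008239746094), 27.535633087158203) [[527.0, -233.0], [572.0, -318.0], [635.0, -285.0], [590.0, -200.0]]
stand ((599.958984375, 27.081846237182617), (213.1935577392578, 101.40091705322266), 2.4473581314086914) [[491.0, 73.0], [496.0, -28.0], [709.0, -19.0], [704.0, 82.0]]
spooltop [[0.665 0.024 0.067]]
cuptop [[0.545 0.015 0.059]]
st1 [[ 0.504 -0.033  0.012]]
st2 [[0.488 0.066 0.012]]
st3 [[0.697 0.08  0.012]]
spool 0.05 294 [0.638 0.005 0.05 ] [0.685 0.049 0.071] [0.657 0.03  0.066]
spool 0.028 90 [0.621 0.01  0.028] [0.67  0.051 0.042] [0.646 0.038 0.035]
cup 0.05 179 [ 0.512 -0.004  0.05 ] [0.569 0.053 0.062] [0.539 0.022 0.056]
cup 0.028 245 [ 0.512 -0.004  0.028] [0.6   0.051 0.042] [0.547 0.024 0.034]
allst 0.05 484 [ 0.512 -0.004  0.05 ] [0.685 0.066 0.071] [0.645 0.03  0.06 ]
allst 0.028 598 [ 0.512 -0.004  0.028] [0.67  0.07  0.042] [0.588 0.034 0.033]
```

```bash
cat >> h.py <<'E'
def go(x,y,z,yaw,via=None):
    "print the tool-frame shift and turn to a tool-down pose (yaw of tool x, deg)"
    s=read_state(); M=R.from_rotvec(s['orientation'])
    T=R.from_matrix(np.c_[[np.cos(np.radians(yaw)),np.sin(np.radians(yaw)),0],[np.sin(np.radians(yaw)),-np.cos(np.radians(yaw)),0],[0,0,-1]])
    print("shift",M.inv().apply(np.array([x,y,z])-s['tool_pos']).round(4),"turn",(M.inv()*T).as_rotvec().round(4),"from",s['tool_pos'].round(4))
E
python3 - <<'E'
from h import *
c=camera_params("wrist"); s=read_state(); M=R.from_rotvec(s['orientation']).inv()
C=(M*R.from_rotvec(c['rotation'])).as_matrix(); print(C.round(3), M.apply(c['position']-s['tool_pos']).round(4))
go(.52,-.11,.405,2.45)
E
```

```text
[[-0.     0.955  0.297]
 [ 1.     0.     0.001]
 [ 0.     0.297 -0.955]] [0.0823 0.0002 0.0207]
shift [ 0.4181 -0.2717 -0.0007] turn [-1.60e-03  2.00e-04  4.14e-01] from [ 0.2646 -0.5383  0.4038]
```

```bash
python3 -c "
from h import *
go(.62,-.11,.41,2.45)"
```

```text
shift [ 0.5079 -0.2276 -0.0058] turn [-1.60e-03  2.00e-04  4.14e-01] from [ 0.2646 -0.5383  0.4038]
```

Emit:
carry_out --targets '[{"hand": 100, "x": 0.06, "y": -0.027, "z": 0, "ax": 0, "ay": 0, "az": 0.052}, {"hand": 100, "x": 0.12, "y": -0.054, "z": 0, "az": 0.104}, {"hand": 100, "x": 0.177, "y": -0.08, "z": 0, "az": 0.155}, {"hand": 100, "x": 0.234, "y": -0.105, "z": 0, "az": 0.207}, {"hand": 100, "x": 0.29, "y": -0.13, "z": 0, "az": 0.26}, {"hand": 100, "x": 0.346, "y": -0.155, "z": 0, "az": 0.31}, {"hand": 100, "x": 0.4, "y": -0.18, "z": 0, "az": 0.362}, {"hand": 100, "x": 0.45, "y": -0.2, "z": 0, "az": 0.414}]'

```text
schema error: expected keys hand, x, y, z, ax, ay, az
```

```bash
python3 -c "
from h import *
go(.62,-.11,.41,2.45)"
```

```text
shift [ 0.5079 -0.2276 -0.0058] turn [-1.60e-03  2.00e-04  4.14e-01] from [ 0.2646 -0.5383  0.4038]
```

Emit:
carry_out --targets '[{"hand": 100, "x": 0.46, "y": -0.206, "z": 0, "ax": 0, "ay": 0, "az": 0.414}, {"hand": 100, "x": 0.46, "y": -0.206, "z": 0, "ax": 0, "ay": 0, "az": 0.414}, {"hand": 100, "x": 0.46, "y": -0.206, "z": 0, "ax": 0, "ay": 0, "az": 0.414}, {"hand": 100, "x": 0.46, "y": -0.206, "z": 0, "ax": 0, "ay": 0, "az": 0.414}, {"hand": 100, "x": 0.46, "y": -0.206, "z": 0, "ax": 0, "ay": 0, "az": 0.414}, {"hand": 100, "x": 0.46, "y": -0.206, "z": 0, "ax": 0, "ay": 0, "az": 0.414}, {"hand": 100, "x": 0.46, "y": -0.206, "z": 0, "ax": 0, "ay": 0, "az": 0.414}, {"hand": 100, "x": 0.46, "y": -0.206, "z": 0, "ax": 0, "ay": 0, "az": 0.414}]'

```text
t: 1.1
tool_pos: [0.5817, -0.1559, 0.4044]
orientation: [-3.141, -0.067, 0.001]
force: [0.9, -0.5, -0.3]
opening: 0.0931
gripper_force: 0.0
```

```bash
python3 -c "
from h import *
go(.62,-.11,.41,2.45)"
```

```text
shift [ 0.0402 -0.0442 -0.0056] turn [-0.      0.0005  0.    ] from [ 0.5817 -0.1559  0.4044]
```

Emit:
carry_out --targets '[{"hand": 100, "x": 0.04, "y": -0.044, "z": 0, "ax": 0, "ay": 0, "az": 0}, {"hand": 100, "x": 0.04, "y": -0.044, "z": 0, "ax": 0, "ay": 0, "az": 0}, {"hand": 100, "x": 0.04, "y": -0.044, "z": 0, "ax": 0, "ay": 0, "az": 0}]'

```text
t: 1.48
tool_pos: [0.6187, -0.1121, 0.404]
orientation: [3.141, 0.068, -0.002]
force: [-1.1, 0.0, 0.1]
opening: 0.0928
gripper_force: 0.0
```

```bash
python3 - <<'E'
from h import *
c=camera_params("wrist"); p,d=read_camera("wrist"); s=read_state(); print(s['tool_pos'],s['orientation'],s['q'].round(3))
cv2.imwrite("pics/w1.png",p); np.savez("w1.npz",p=p,d=d,pos=c['position'],rot=c['rotation'])
E
```

```text
[ 0.61843155 -0.11276731  0.40429883] [ 3.14064712e+00  6.64475470e-02 -1.64373649e-03] [-2.620e-01  2.080e-01  1.403e+00 -1.000e-03  1.532e+00  1.267e+00]
```

View pics/w1.png

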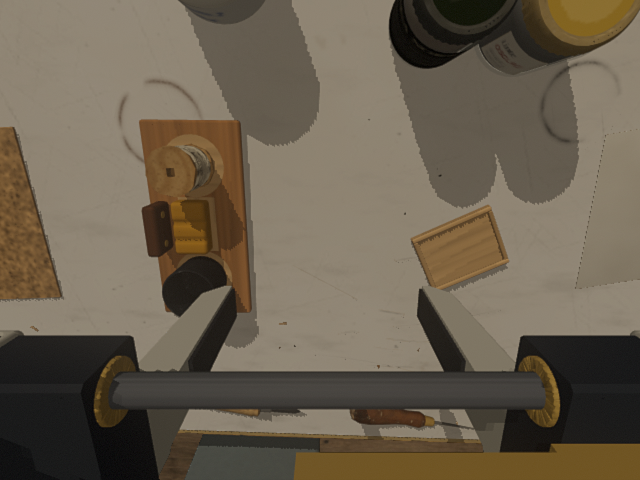

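The wrist view shows the stand with corners at (140,121), (240,121) and (250,311). The spool top is at (172,171), the wax at (192,227) with the post on its left, and the cup at (195,287). The dish is at (460,248).

```bash
python3 - <<'E'
from h import *
z=np.load("w1.npz"); p,d=z['p'],z['d']; c=camera_params("wrist"); c['position'],c['rotation']=z['pos'],z['rot']
P=points(c,d); hsv=cv2.cvtColor(p,cv2.COLOR_BGR2HSV)
print("bench",np.median(P[200:300,300:380,2]), 'standtop',np.median(P[215:240,222:236,2]))
def rect(name,box,zz,t=95):
    x0,y0,x1,y1=box; m=np.zeros(d.shape,np.uint8); m[y0:y1,x0:x1]=(hsv[y0:y1,x0:x1,1]>t)
    m=cv2.morphologyEx(m,cv2.MORPH_OPEN,np.ones((3,3)))
    cs=cv2.convexHull(max(cv2.findContours(m,0,1)[0],key=cv2.contourArea))
    w=onto(c,cs[:,0],zz)[:,:2]; r=cv2.minAreaRect((w*1000).astype(np.float32)); print(name,np.round(r[0]),np.round(r[1],1),round(r[2],1),cv2.boxPoints(r).round().tolist())
rect("dish",(400,195,520,288),.009,80)
print("dishcorners",onto(c,[(411,240),(489,206),(509,262),(434,291)],.009).round(4)[:,:2].tolist(),onto(c,[(411,240),(489,206),(509,262),(434,291)],.009).mean(0))
print("standcorners",onto(c,[(140,121),(240,121),(250,311)],.012).round(4)[:,:2].tolist())
rect("stand",(130,110,258,315),.012,90)
q=P[100:320,130:260].reshape(-1,3)
for n,lo,hi,xa,xb in (("spool",.06,.075,.62,.72),("cup",.053,.066,.48,.58),("wax",.027,.037,.57,.63),("post",.043,.053,.56,.64)):
    k=q[(q[:,2]>lo)&(q[:,2]<hi)&(q[:,0]>xa)&(q[:,0]<xb)]; r=cv2.minAreaRect((k[:,:2]*1000).astype(np.float32)); e=cv2.minEnclosingCircle((k[:,:2]*1000).astype(np.float32)); print(n,len(k),k.mean(0).round(4),np.round(r[0]),np.round(r[1]),round(r[2],1),np.round(e[0]),round(e[1]))
a=np.radians(2.45);Y=np.array([-np.cos(a),-np.sin(a)])
print("bays",[.6,.027]+.061*Y,[.6,.027]-.061*Y)
E
```

```text
bench -0.0009484257978816246 standtop 0.011516195849082728
dish [ 583. -261.] [72.9 90.1] 27.5 [[530.0, -238.0], [572.0, -318.0], [636.0, -284.0], [595.0, -204.0]]
dishcorners [[0.592, -0.206], [0.6331, -0.2844], [0.5712, -0.3179], [0.5325, -0.2392]] [ 0.58221235 -0.26187301  0.009     ]
standcorners [[0.7029, 0.0743], [0.7071, -0.0237], [0.4995, -0.0293]]
stand [601.  28.] [210.1 109.9] 1.9 [[494.0, 79.0], [498.0, -31.0], [708.0, -24.0], [704.0, 86.0]]
spool 2036 [0.6622 0.0257 0.0661] [662.  26.] [44. 43.] 88.1 [661.  26.] 23
cup 423 [0.5468 0.0282 0.0568] [546.  27.] [38. 55.] 41.2 [540.  22.] 27
wax 1978 [0.6022 0.0289 0.0317] [601.  36.] [54. 52.] 2.8 [601.  36.] 36
post 863 [0.5954 0.0514 0.0469] [583.  46.] [88. 38.] 37.7 [592.  35.] 44
bays [0.53905576 0.0243924 ] [0.66094424 0.0296076 ]
```

```bash
python3 -c "
from h import *
go(.661,.026,.29,2.2);go(.661,.026,.208,2.2)"
```

```text
shift [ 0.0485 -0.1369  0.1142] turn [0.0002 0.0011 0.0039] from [ 0.6184 -0.1128  0.4043]
shift [ 0.0486 -0.1369  0.1962] turn [0.0002 0.0011 0.0039] from [ 0.6184 -0.1128  0.4043]
```

Emit:
carry_out --targets '[{"hand": 100, "x": 0.015, "y": -0.045, "z": 0.036, "ax": 0, "ay": 0.001, "az": 0.004}, {"hand": 100, "x": 0.032, "y": -0.09, "z": 0.075, "ax": 0, "ay": 0.001, "az": 0.004}, {"hand": 100, "x": 0.0485, "y": -0.137, "z": 0.1, "ax": 0, "ay": 0.001, "az": 0.004}, {"hand": 100, "x": 0.0485, "y": -0.137, "z": 0.1, "ax": 0, "ay": 0.001, "az": 0.004}, {"hand": 100, "x": 0.0485, "y": -0.137, "z": 0.1, "ax": 0, "ay": 0.001, "az": 0.004}]'

```text
t: 2.15
tool_pos: [0.6613, 0.0254, 0.3051]
orientation: [3.14, 0.059, 0.002]
force: [-0.5, -0.3, 0.5]
opening: 0.093
gripper_force: 0.0
```

```bash
python3 -c "
from h import *
go(.661,.026,.208,2.2)
c=camera_params('wrist');p,d=read_camera('wrist');cv2.imwrite('pics/w2.png',p)"
```

```text
shift [-0.0004 -0.0007  0.0971] turn [ 0.0007 -0.0012 -0.0008] from [0.6613 0.0254 0.3051]
```

View pics/w2.png

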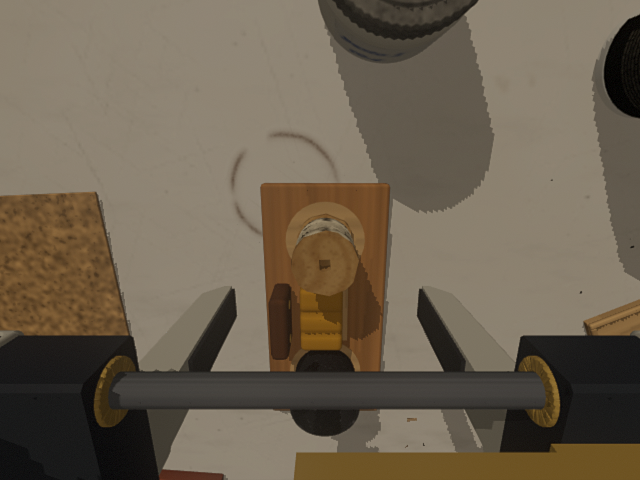

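The spool top, at (325,262), lies midway between the fingers (235 and 419). I'll go down and grip.

Emit:
carry_out --targets '[{"hand": 100, "x": 0, "y": -0.001, "z": 0.05, "ax": 0, "ay": 0, "az": 0}, {"hand": 100, "x": 0, "y": -0.001, "z": 0.08, "ax": 0, "ay": 0, "az": 0}, {"hand": 100, "x": 0, "y": -0.001, "z": 0.097, "ax": 0, "ay": 0, "az": 0}, {"hand": 100, "x": 0, "y": -0.001, "z": 0.097, "ax": 0, "ay": 0, "az": 0}, {"hand": 0, "x": 0, "y": -0.001, "z": 0.097, "ax": 0, "ay": 0, "az": 0}, {"hand": 0, "x": 0, "y": -0.001, "z": 0.097, "ax": 0, "ay": 0, "az": 0}, {"hand": 0, "x": 0, "y": -0.001, "z": 0.097, "ax": 0, "ay": 0, "az": 0}, {"hand": 0, "x": 0, "y": -0.001, "z": 0.097, "ax": 0, "ay": 0, "az": 0}]' --newtons 15

```text
t: 3.2
tool_pos: [0.6617, 0.028, 0.2082]
orientation: [3.141, 0.061, 0.003]
force: [-0.1, -0.2, -0.9]
opening: 0.0575
gripper_force: 0.0
```

```bash
python3 -c "
from h import *
s=read_state();print(s['opening'],s['gripper_force'],s['force'])
go(.661,.026,.29,2.2);go(.638,.266,.29,2.2);go(.638,.266,.2,2.2)"
```

```text
0.05747650322896875 0.0 [-0.05737061 -0.23977641 -0.87064388]
shift [-0.0006  0.0019 -0.0818] turn [ 0.0001 -0.0017  0.0006] from [0.6617 0.028  0.2082]
shift [-0.0143 -0.2388 -0.0818] turn [ 0.0001 -0.0017  0.0006] from [0.6617 0.028  0.2082]
shift [-0.0144 -0.2388  0.0082] turn [ 0.0001 -0.0017  0.0006] from [0.6617 0.028  0.2082]
```

Emit:
carry_out --targets '[{"hand": 0, "x": 0, "y": 0.001, "z": 0, "ax": 0, "ay": 0, "az": 0}, {"hand": 0, "x": 0, "y": 0.001, "z": 0, "ax": 0, "ay": 0, "az": 0}, {"hand": 0, "x": 0, "y": 0.001, "z": 0, "ax": 0, "ay": 0, "az": 0}]'

```text
t: 3.58
tool_pos: [0.6616, 0.0268, 0.2077]
orientation: [3.141, 0.061, 0.001]
force: [-0.5, -1.0, -0.1]
opening: 0.0444
gripper_force: 15.0
```

```bash
python3 -c "
from h import *
s=read_state();print(s['opening'],s['gripper_force'],s['force'])
go(.661,.026,.29,2.2);go(.638,.266,.29,2.2);go(.638,.266,.2,2.2)"
```

```text
0.04443424513292466 14.999997226987034 [-0.46597357 -0.96613421 -0.09087354]
shift [-0.0005  0.0008 -0.0823] turn [ 0.0001 -0.0009  0.0004] from [0.6616 0.0268 0.2077]
shift [-0.0142 -0.2399 -0.0823] turn [ 0.0001 -0.0009  0.0004] from [0.6616 0.0268 0.2077]
shift [-0.0143 -0.2399  0.0077] turn [ 0.0001 -0.0009  0.0004] from [0.6616 0.0268 0.2077]
```

Emit:
carry_out --targets '[{"hand": 0, "x": 0, "y": 0, "z": -0.03, "ax": 0, "ay": 0, "az": 0}, {"hand": 0, "x": 0, "y": 0, "z": -0.08, "ax": 0, "ay": 0, "az": 0}, {"hand": 0, "x": -0.003, "y": -0.05, "z": -0.08, "ax": 0, "ay": 0, "az": 0}, {"hand": 0, "x": -0.006, "y": -0.1, "z": -0.08, "ax": 0, "ay": 0, "az": 0}, {"hand": 0, "x": -0.009, "y": -0.15, "z": -0.08, "ax": 0, "ay": 0, "az": 0}, {"hand": 0, "x": -0.012, "y": -0.2, "z": -0.08, "ax": 0, "ay": 0, "az": 0}, {"hand": 0, "x": -0.014, "y": -0.24, "z": -0.08, "ax": 0, "ay": 0, "az": 0}, {"hand": 0, "x": -0.014, "y": -0.24, "z": -0.05, "ax": 0, "ay": 0, "az": 0}]'

```text
t: 4.58
tool_pos: [0.6387, 0.2701, 0.2607]
orientation: [-3.138, -0.067, -0.011]
force: [-0.2, 0.2, -0.6]
opening: 0.0445
gripper_force: 15.0
```

```bash
python3 -c "
from h import *
s=read_state();print(s['opening'],s['gripper_force'],s['force'])
go(.638,.266,.1995,2.2)"
```

```text
0.04449442370223709 15.000153597502504 [-0.24110073  0.17869053 -0.57124577]
shift [-0.0013  0.0042  0.0612] turn [-0.0026 -0.007   0.0043] from [0.6387 0.2701 0.2607]
```

Emit:
carry_out --targets '[{"hand": 0, "x": 0, "y": 0, "z": 0.03, "ax": 0, "ay": 0, "az": 0}, {"hand": 0, "x": 0, "y": 0, "z": 0.05, "ax": 0, "ay": 0, "az": 0}, {"hand": 0, "x": 0, "y": 0, "z": 0.05, "ax": 0, "ay": 0, "az": 0}, {"hand": 0, "x": 0, "y": 0, "z": 0.05, "ax": 0, "ay": 0, "az": 0}]'

```text
t: 5.08
tool_pos: [0.6389, 0.2661, 0.209]
orientation: [-3.141, -0.06, -0.004]
force: [0.1, 0.3, -0.8]
opening: 0.0447
gripper_force: 15.0
```

```bash
python3 -c "
from h import *
s=read_state();print(s['opening'],s['gripper_force'],s['force'])
go(.638,.266,.199,2.2)"
```

```text
0.04470875516422023 14.999884052958805 [ 0.10307961  0.32788963 -0.75425256]
shift [-0.0009  0.0001  0.01  ] turn [-0.0004 -0.0025  0.0001] from [0.6389 0.2661 0.209 ]
```

Emit:
carry_out --targets '[{"hand": 0, "x": 0, "y": 0, "z": 0.006, "ax": 0, "ay": 0, "az": 0}, {"hand": 0, "x": 0, "y": 0, "z": 0.0095, "ax": 0, "ay": 0, "az": 0}, {"hand": 0, "x": 0, "y": 0, "z": 0.0095, "ax": 0, "ay": 0, "az": 0}, {"hand": 100, "x": 0, "y": 0, "z": 0.0095, "ax": 0, "ay": 0, "az": 0}, {"hand": 100, "x": 0, "y": 0, "z": 0.0095, "ax": 0, "ay": 0, "az": 0}, {"hand": 100, "x": 0, "y": 0, "z": 0.0095, "ax": 0, "ay": 0, "az": 0}, {"hand": 100, "x": 0, "y": 0, "z": -0.04, "ax": 0, "ay": 0, "az": 0}, {"hand": 100, "x": 0, "y": 0, "z": -0.1, "ax": 0, "ay": 0, "az": 0}]'

```text
t: 6.08
tool_pos: [0.6374, 0.2659, 0.3066]
orientation: [3.14, 0.061, -0.005]
force: [0.4, 0.6, 1.0]
opening: 0.0894
gripper_force: 0.0
```

```bash
python3 -c "
from h import *
s=read_state();print(s['opening'],s['gripper_force'],s['force'])
go(.539,.022,.3,2.2)"
```

```text
0.08940937721821596 0.0 [0.42217046 0.6307618  0.98347919]
shift [-0.1077  0.2399  0.0073] turn [0.0012 0.0033 0.0003] from [0.6374 0.2659 0.3066]
```

Emit:
carry_out --targets '[{"hand": 100, "x": -0.107, "y": 0.24, "z": 0.007, "ax": 0, "ay": 0, "az": 0}, {"hand": 100, "x": -0.107, "y": 0.24, "z": 0.007, "ax": 0, "ay": 0, "az": 0}, {"hand": 100, "x": -0.107, "y": 0.24, "z": 0.007, "ax": 0, "ay": 0, "az": 0}, {"hand": 100, "x": -0.107, "y": 0.24, "z": 0.007, "ax": 0, "ay": 0, "az": 0}, {"hand": 100, "x": -0.107, "y": 0.24, "z": 0.007, "ax": 0, "ay": 0, "az": 0}, {"hand": 100, "x": -0.107, "y": 0.24, "z": 0.007, "ax": 0, "ay": 0, "az": 0}, {"hand": 100, "x": -0.107, "y": 0.24, "z": 0.007, "ax": 0, "ay": 0, "az": 0}]'

```text
t: 6.95
tool_pos: [0.5411, 0.0233, 0.3009]
orientation: [-3.14, -0.062, -0.003]
force: [-0.3, 0.5, -0.3]
opening: 0.093
gripper_force: 0.0
```

```bash
python3 -c "
from h import *
go(.539,.022,.206,2.2)
p,d=read_camera('scene');cv2.imwrite('pics/s2.png',cv2.resize(p[180:360,130:370],None,fx=3,fy=3))"
```

```text
shift [-0.0023  0.0012  0.0949] turn [-0.0005 -0.0017  0.0013] from [0.5411 0.0233 0.3009]
```

View pics/s2.png

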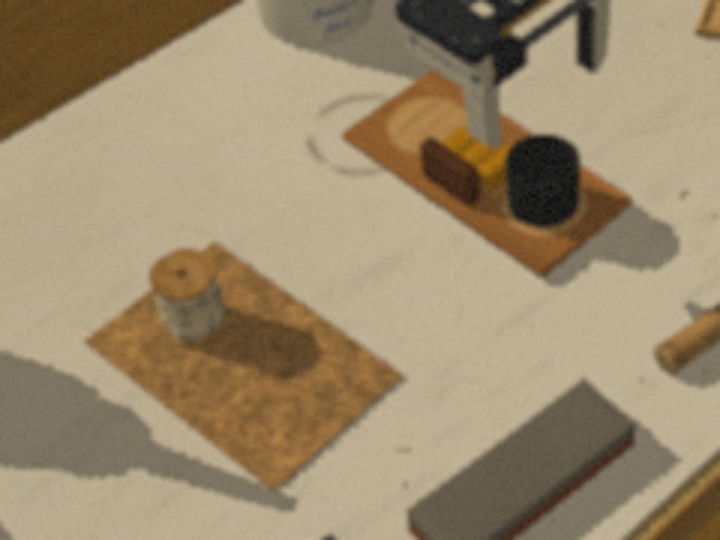

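The spool stands upright on the far half of the mat at crop (188,295). The cup is at (543,180) on its bay, below the hand.

Emit:
carry_out --targets '[{"hand": 100, "x": -0.0015, "y": 0.001, "z": 0.05, "ax": 0, "ay": 0, "az": 0}, {"hand": 100, "x": -0.0015, "y": 0.001, "z": 0.085, "ax": 0, "ay": 0, "az": 0}, {"hand": 100, "x": -0.0015, "y": 0.001, "z": 0.095, "ax": 0, "ay": 0, "az": 0}, {"hand": 0, "x": -0.0015, "y": 0.001, "z": 0.095, "ax": 0, "ay": 0, "az": 0}, {"hand": 0, "x": -0.0015, "y": 0.001, "z": 0.095, "ax": 0, "ay": 0, "az": 0}, {"hand": 0, "x": -0.0015, "y": 0.001, "z": 0.095, "ax": 0, "ay": 0, "az": 0}, {"hand": 0, "x": -0.0015, "y": 0.001, "z": 0.095, "ax": 0, "ay": 0, "az": 0}, {"hand": 0, "x": -0.0015, "y": 0.001, "z": 0.095, "ax": 0, "ay": 0, "az": 0}]'

```text
t: 8.0
tool_pos: [0.5395, 0.021, 0.2063]
orientation: [3.141, 0.061, 0.003]
force: [-0.8, 0.3, 4.5]
opening: 0.0528
gripper_force: 15.0
```

Emit:
carry_out --targets '[{"hand": 0, "x": 0, "y": 0, "z": 0, "ax": 0, "ay": 0, "az": 0}, {"hand": 0, "x": 0, "y": 0, "z": 0, "ax": 0, "ay": 0, "az": 0}]'

```text
t: 8.25
tool_pos: [0.5396, 0.0211, 0.2064]
orientation: [3.141, 0.061, 0.003]
force: [-1.1, -0.1, 5.9]
opening: 0.0527
gripper_force: 15.0
```

```bash
python3 -c "
from h import *
s=read_state();print(s['opening'],s['gripper_force'],s['force'])
go(.548,.258,.29,2.2);go(.548,.258,.2,2.2)"
```

```text
0.0527061698479557 15.000430354848504 [-1.13163563 -0.14535244  5.85614939]
shift [ 0.0177 -0.2364 -0.0836] turn [ 0.0001 -0.0021  0.0003] from [0.5396 0.0211 0.2064]
shift [ 0.0175 -0.2364  0.0064] turn [ 0.0001 -0.0021  0.0003] from [0.5396 0.0211 0.2064]
```

Emit:
carry_out --targets '[{"hand": 0, "x": 0, "y": 0, "z": -0.03, "ax": 0, "ay": 0, "az": 0}, {"hand": 0, "x": 0, "y": 0, "z": -0.08, "ax": 0, "ay": 0, "az": 0}, {"hand": 0, "x": 0.004, "y": -0.05, "z": -0.08, "ax": 0, "ay": 0, "az": 0}, {"hand": 0, "x": 0.008, "y": -0.1, "z": -0.08, "ax": 0, "ay": 0, "az": 0}, {"hand": 0, "x": 0.012, "y": -0.15, "z": -0.08, "ax": 0, "ay": 0, "az": 0}, {"hand": 0, "x": 0.016, "y": -0.2, "z": -0.08, "ax": 0, "ay": 0, "az": 0}, {"hand": 0, "x": 0.0175, "y": -0.236, "z": -0.08, "ax": 0, "ay": 0, "az": 0}, {"hand": 0, "x": 0.0175, "y": -0.236, "z": -0.05, "ax": 0, "ay": 0, "az": 0}]'

```text
t: 9.25
tool_pos: [0.5483, 0.2608, 0.2579]
orientation: [-3.138, -0.066, -0.01]
force: [-0.3, -0.7, -0.5]
opening: 0.0532
gripper_force: 15.0
```

Emit:
carry_out --targets '[{"hand": 0, "x": 0, "y": 0, "z": 0.025, "ax": 0, "ay": 0, "az": 0}, {"hand": 0, "x": 0, "y": 0, "z": 0.045, "ax": 0, "ay": 0, "az": 0}, {"hand": 0, "x": 0, "y": 0, "z": 0.045, "ax": 0, "ay": 0, "az": 0}, {"hand": 0, "x": 0, "y": 0, "z": 0.045, "ax": 0, "ay": 0, "az": 0}]'

```text
t: 9.75
tool_pos: [0.548, 0.2576, 0.2115]
orientation: [-3.141, -0.06, -0.003]
force: [0.2, 0.5, -0.8]
opening: 0.0532
gripper_force: 15.0
```

```bash
python3 -c "
from h import *
s=read_state();print(s['opening'],s['gripper_force'],s['force'])
go(.548,.258,.1975,2.2)
p,d=read_camera('side');cv2.imwrite('pics/s3.png',cv2.resize(p[180:360,130:370],None,fx=3,fy=3))"
```

```text
0.05323488136922726 14.999955953098834 [ 0.24381849  0.49931353 -0.77186133]
shift [-0.     -0.0004  0.014 ] turn [-0.0004 -0.002   0.0001] from [0.548  0.2576 0.2115]
```

View pics/s3.png

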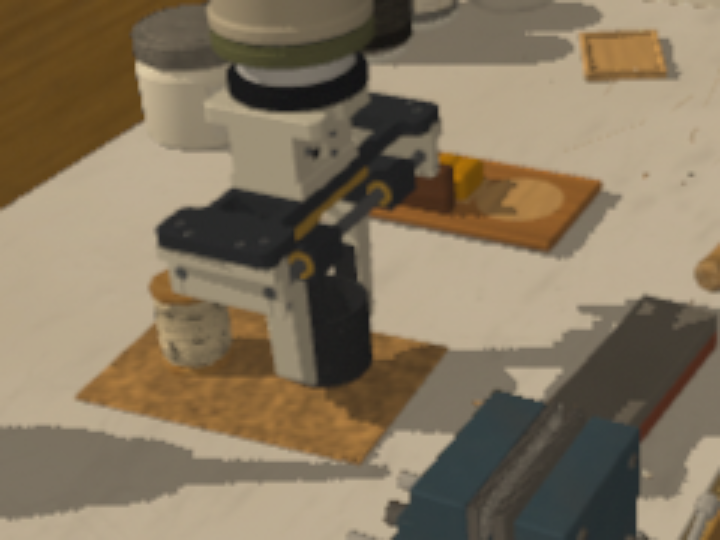

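The cup hangs upright over the mat (340,330), just right of the standing spool (190,325). The last centimetre goes down gently.

Emit:
carry_out --targets '[{"hand": 0, "x": 0, "y": 0, "z": 0.006, "ax": 0, "ay": 0, "az": 0}, {"hand": 0, "x": 0, "y": 0, "z": 0.011, "ax": 0, "ay": 0, "az": 0}, {"hand": 0, "x": 0, "y": 0, "z": 0.011, "ax": 0, "ay": 0, "az": 0}]'

```text
t: 10.18
tool_pos: [0.5473, 0.2575, 0.199]
orientation: [3.141, 0.061, -0.0]
force: [-0.6, 0.2, -0.2]
opening: 0.053
gripper_force: 15.0
```

Emit:
carry_out --targets '[{"hand": 0, "x": 0, "y": 0, "z": 0.0025, "ax": 0, "ay": 0, "az": 0}, {"hand": 0, "x": 0, "y": 0, "z": 0.0025, "ax": 0, "ay": 0, "az": 0}]'

```text
t: 10.42
tool_pos: [0.5477, 0.2577, 0.1974]
orientation: [-3.141, -0.061, -0.002]
force: [0.7, 0.7, 1.3]
opening: 0.053
gripper_force: 15.0
```

Emit:
carry_out --targets '[{"hand": 100, "x": 0, "y": 0, "z": 0, "ax": 0, "ay": 0, "az": 0}, {"hand": 100, "x": 0, "y": 0, "z": 0, "ax": 0, "ay": 0, "az": 0}, {"hand": 100, "x": 0, "y": 0, "z": 0, "ax": 0, "ay": 0, "az": 0}, {"hand": 100, "x": 0, "y": 0, "z": -0.05, "ax": 0, "ay": 0, "az": 0}, {"hand": 100, "x": 0, "y": 0, "z": -0.11, "ax": 0, "ay": 0, "az": 0}, {"hand": 100, "x": 0, "y": 0, "z": -0.13, "ax": 0, "ay": 0, "az": 0}, {"hand": 100, "x": 0, "y": 0, "z": -0.13, "ax": 0, "ay": 0, "az": 0}]'

```text
t: 11.3
tool_pos: [0.548, 0.2579, 0.329]
orientation: [-3.14, -0.061, -0.007]
force: [0.5, 0.6, -0.0]
opening: 0.0924
gripper_force: 0.0
```

```bash
python3 -c "
from h import *
go(.6,-.01,.33,92.2);"
```

```text
shift [ 0.0416  0.2697 -0.0011] turn [ 0.0027 -0.0045 -1.5703] from [0.548  0.2579 0.329 ]
```

Emit:
carry_out --targets '[{"hand": 100, "x": 0.005, "y": 0.034, "z": 0, "ax": 0, "ay": 0, "az": -0.18}, {"hand": 100, "x": 0.01, "y": 0.068, "z": 0, "ax": 0, "ay": 0, "az": -0.36}, {"hand": 100, "x": 0.015, "y": 0.1, "z": 0, "ax": 0, "ay": 0, "az": -0.54}, {"hand": 100, "x": 0.02, "y": 0.135, "z": 0, "ax": 0, "ay": 0, "az": -0.72}, {"hand": 100, "x": 0.026, "y": 0.17, "z": 0, "ax": 0, "ay": 0, "az": -0.9}, {"hand": 100, "x": 0.031, "y": 0.2, "z": 0, "ax": 0, "ay": 0, "az": -1.08}, {"hand": 100, "x": 0.036, "y": 0.235, "z": 0, "ax": 0, "ay": 0, "az": -1.26}, {"hand": 100, "x": 0.0415, "y": 0.27, "z": 0, "ax": 0, "ay": 0, "az": -1.44}]'

```text
t: 12.3
tool_pos: [0.5985, -0.0116, 0.3236]
orientation: [-2.313, -2.122, 0.004]
force: [0.3, 0.2, 0.4]
opening: 0.0926
gripper_force: 0.0
```

Emit:
carry_out --targets '[{"hand": 100, "x": 0, "y": 0, "z": 0, "ax": 0, "ay": 0, "az": -0.13}, {"hand": 100, "x": 0, "y": 0, "z": 0, "ax": 0, "ay": 0, "az": -0.13}, {"hand": 100, "x": 0, "y": 0, "z": 0, "ax": 0, "ay": 0, "az": -0.13}]'

```text
t: 12.68
tool_pos: [0.5989, -0.0102, 0.3254]
orientation: [-2.181, -2.259, 0.001]
force: [0.6, -0.2, -0.1]
opening: 0.0936
gripper_force: 0.0
```

```bash
python3 - <<'E'
from h import *
go(.6,.0245,.205,92.2)
c=camera_params("wrist"); p,d=read_camera("wrist")
cv2.imwrite("pics/w3.png",p); np.savez("w3.npz",p=p,d=d,pos=c['position'],rot=c['rotation'])
E
```

```text
shift [0.0346 0.0025 0.1204] turn [-0.0016 -0.0004 -0.0029] from [ 0.5989 -0.0102  0.3254]
```

View pics/w3.png

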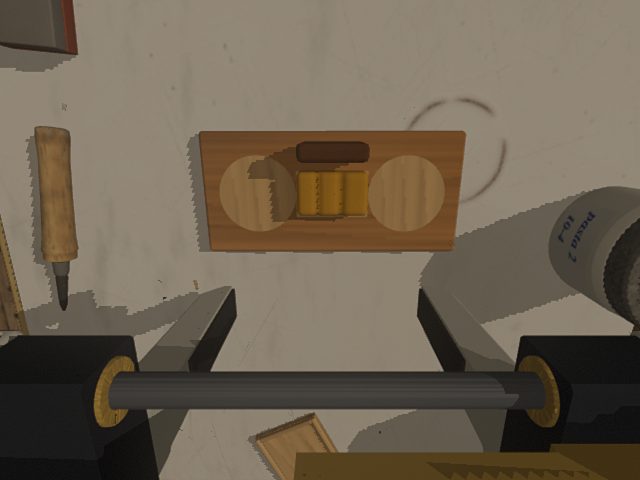

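The stand fills (200–465, 131–250). The inlay discs are at about (257,193) and (406,193), the wax at (332,193), and the post above it at (332,152). The bays are clear.

```bash
python3 - <<'E'
from h import *
z=np.load("w3.npz"); p,d=z['p'],z['d']; c=camera_params("wrist"); c['position'],c['rotation']=z['pos'],z['rot']
hsv=cv2.cvtColor(p,cv2.COLOR_BGR2HSV)
for uv in [(235,200),(420,200),(332,193),(215,150),(450,235)]: print(uv,hsv[uv[1],uv[0]])
o=onto(c,[(200,131),(465,131),(211,250),(454,250)],.012)[:,:2]
o=onto(c,[(200,131),(465,131),(454,250.),(211,250)],.012); print("standrect",cv2.minAreaRect((o[:,:2]*1000).astype(np.float32)))
m=cv2.inRange(hsv,(18,190,60),(32,255,255)); m[:165]=0;m[222:]=0;m[:,:285]=0;m[:,380:]=0
cs=cv2.convexHull(max(cv2.findContours(m,0,1)[0],key=cv2.contourArea)); print(cv2.boundingRect(cs))
print("wax",cv2.minAreaRect((onto(c,cs[:,0],.032)[:,:2]*1000).astype(np.float32)))
print("disc extents",onto(c,[(220,193),(296,193),(258,155),(258,231),(369,193),(444,193),(406,155),(406,231)],.012)[:,:2].round(4).tolist())
E
```

```text
(235, 200) [ 17 135 125]
(420, 200) [ 16 138 122]
(332, 193) [ 18 210 129]
(215, 150) [ 14 152 104]
(450, 235) [ 14 165 116]
standrect ((601.5079345703125, 24.74633026123047), (209.15359497070312, 97.80703735351562), 2.0599069595336914)
(297, 171, 71, 44)
wax ((600.5064086914062, 28.356983184814453), (53.6614875793457, 32.94520950317383), 2.0459353923797607)
disc extents [[0.5091, 0.0218], [0.5715, 0.024], [0.5409, 0.0532], [0.5396, -0.0095], [0.6313, 0.0261], [0.6927, 0.0283], [0.6585, 0.0574], [0.6648, -0.005]]
```

Emit:
carry_out --targets '[{"hand": 100, "x": 0.036, "y": 0.003, "z": 0.03, "ax": 0, "ay": 0, "az": 0}, {"hand": 100, "x": 0.036, "y": 0.003, "z": 0.08, "ax": 0, "ay": 0, "az": 0}, {"hand": 100, "x": 0.036, "y": 0.003, "z": 0.11, "ax": 0, "ay": 0, "az": 0}, {"hand": 100, "x": 0.036, "y": 0.003, "z": 0.12, "ax": 0, "ay": 0, "az": 0}, {"hand": 100, "x": 0.036, "y": 0.003, "z": 0.12, "ax": 0, "ay": 0, "az": 0}, {"hand": 0, "x": 0.036, "y": 0.003, "z": 0.12, "ax": 0, "ay": 0, "az": 0}, {"hand": 0, "x": 0.036, "y": 0.003, "z": 0.12, "ax": 0, "ay": 0, "az": 0}, {"hand": 0, "x": 0.036, "y": 0.003, "z": 0.12, "ax": 0, "ay": 0, "az": 0}]'

```text
t: 13.72
tool_pos: [0.6015, 0.0255, 0.2082]
orientation: [2.178, 2.262, 0.003]
force: [-0.1, 0.1, -0.4]
opening: 0.0677
gripper_force: 0.0
```

Emit:
carry_out --targets '[{"hand": 0, "x": 0, "y": 0, "z": 0, "ax": 0, "ay": 0, "az": 0}, {"hand": 0, "x": 0, "y": 0, "z": 0, "ax": 0, "ay": 0, "az": 0}, {"hand": 0, "x": 0, "y": 0, "z": 0, "ax": 0, "ay": 0, "az": 0}, {"hand": 0, "x": 0, "y": 0, "z": 0, "ax": 0, "ay": 0, "az": 0}]'

```text
t: 14.22
tool_pos: [0.6012, 0.0255, 0.2074]
orientation: [2.178, 2.263, 0.001]
force: [-0.2, -1.1, 3.2]
opening: 0.0537
gripper_force: 15.0
```

```bash
python3 -c "
from h import *
go(.582,-.2615,.3,27.5)"
```

```text
shift [-0.2861 -0.03   -0.0926] turn [ 1.2000e-03 -7.0000e-04  1.1288e+00] from [0.6012 0.0255 0.2074]
```

Emit:
carry_out --targets '[{"hand": 0, "x": 0, "y": 0, "z": -0.03, "ax": 0, "ay": 0, "az": 0}, {"hand": 0, "x": 0, "y": 0, "z": -0.08, "ax": 0, "ay": 0, "az": 0.02}, {"hand": 0, "x": -0.05, "y": -0.005, "z": -0.09, "ax": 0, "ay": 0, "az": 0.19}, {"hand": 0, "x": -0.1, "y": -0.01, "z": -0.09, "ax": 0, "ay": 0, "az": 0.37}, {"hand": 0, "x": -0.15, "y": -0.016, "z": -0.09, "ax": 0, "ay": 0, "az": 0.55}, {"hand": 0, "x": -0.2, "y": -0.021, "z": -0.09, "ax": 0, "ay": 0, "az": 0.73}, {"hand": 0, "x": -0.245, "y": -0.026, "z": -0.09, "ax": 0, "ay": 0, "az": 0.91}, {"hand": 0, "x": -0.286, "y": -0.03, "z": -0.09, "ax": 0, "ay": 0, "az": 1.08}]' --newtons 20

```text
t: 15.22
tool_pos: [0.5814, -0.263, 0.2966]
orientation: [-3.035, -0.811, -0.001]
force: [-0.1, 0.8, -1.2]
opening: 0.0543
gripper_force: 20.0
```

Emit:
carry_out --targets '[{"hand": 0, "x": 0, "y": 0, "z": 0, "ax": 0, "ay": 0, "az": 0.049}, {"hand": 0, "x": 0, "y": 0, "z": 0, "ax": 0, "ay": 0, "az": 0.049}, {"hand": 0, "x": 0, "y": 0, "z": 0, "ax": 0, "ay": 0, "az": 0.049}]'

```text
t: 15.6
tool_pos: [0.5819, -0.2609, 0.2968]
orientation: [-3.051, -0.749, -0.001]
force: [-0.0, 0.1, -1.0]
opening: 0.054
gripper_force: 20.0
```

```bash
python3 - <<'E'
from h import *
s=read_state();print(s['opening'],s['gripper_force'],s['force'])
go(.582,-.2615,.201,27.5)
c=camera_params("wrist"); p,d=read_camera("wrist")
cv2.imwrite("pics/w4.png",p); np.savez("w4.npz",p=p,d=d,pos=c['position'],rot=c['rotation'])
E
```

```text
0.05399780717200968 19.95831850932518 [-0.02337482  0.12086633 -1.03398026]
shift [-0.0003  0.0006  0.0958] turn [-0.0002 -0.0006  0.0017] from [ 0.5819 -0.2609  0.2968]
```

View pics/w4.png

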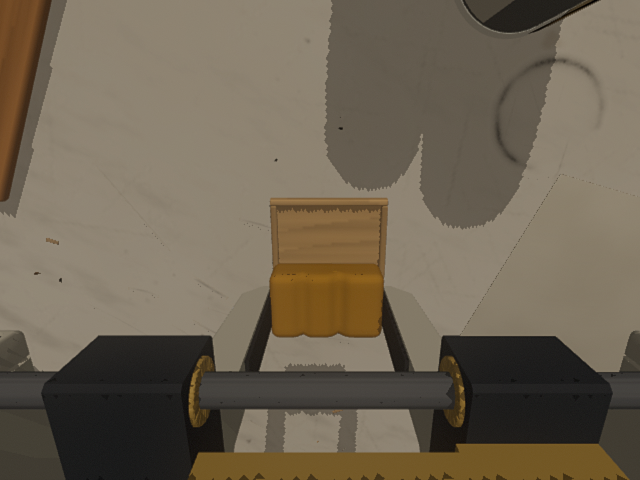

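The wax is level and square to the dish. The dish's far rim runs from (270,199) to (388,198) and is centred under the wax (271–382).

```bash
python3 - <<'E'
from h import *
z=np.load("w4.npz"); c=camera_params("wrist"); c['position'],c['rotation']=z['pos'],z['rot']
s=read_state(); w=onto(c,[(270,199),(388,198)],.009); print(w)
print("tool frame",(R.from_rotvec(s['orientation']).inv().apply(w-s['tool_pos'])).round(4), "expect x .035, y -+.045")
E
```

```text
[[ 0.59271481 -0.20732545  0.009     ]
 [ 0.63447112 -0.28560587  0.009     ]]
tool frame [[ 0.0341 -0.0424  0.2879]
 [ 0.0348  0.0463  0.2879]] expect x .035, y -+.045
```

Emit:
carry_out --targets '[{"hand": 0, "x": 0, "y": 0.002, "z": 0.04, "ax": 0, "ay": 0, "az": 0.002}, {"hand": 0, "x": 0, "y": 0.002, "z": 0.075, "ax": 0, "ay": 0, "az": 0.002}, {"hand": 0, "x": 0, "y": 0.002, "z": 0.09, "ax": 0, "ay": 0, "az": 0.002}, {"hand": 0, "x": 0, "y": 0.002, "z": 0.09, "ax": 0, "ay": 0, "az": 0.002}, {"hand": 0, "x": 0, "y": 0.002, "z": 0.09, "ax": 0, "ay": 0, "az": 0.002}]'

```text
t: 16.27
tool_pos: [0.5838, -0.2634, 0.209]
orientation: [3.05, 0.744, 0.005]
force: [0.5, 0.7, 0.0]
opening: 0.0538
gripper_force: 20.0
```

Emit:
carry_out --targets '[{"hand": 0, "x": 0, "y": 0, "z": 0.004, "ax": 0, "ay": 0, "az": 0}, {"hand": 0, "x": 0, "y": 0, "z": 0.004, "ax": 0, "ay": 0, "az": 0}, {"hand": 0, "x": 0, "y": 0, "z": 0.004, "ax": 0, "ay": 0, "az": 0}]'

```text
t: 16.65
tool_pos: [0.583, -0.2633, 0.2035]
orientation: [3.052, 0.743, 0.002]
force: [0.2, -0.3, -0.7]
opening: 0.054
gripper_force: 20.0
```

Two more millimetres, then release and rise.

Emit:
carry_out --targets '[{"hand": 0, "x": 0, "y": 0, "z": 0.002, "ax": 0, "ay": 0, "az": 0}, {"hand": 0, "x": 0, "y": 0, "z": 0.0025, "ax": 0, "ay": 0, "az": 0}, {"hand": 0, "x": 0, "y": 0, "z": 0.0025, "ax": 0, "ay": 0, "az": 0}, {"hand": 100, "x": 0, "y": 0, "z": 0.0025, "ax": 0, "ay": 0, "az": 0}, {"hand": 100, "x": 0, "y": 0, "z": 0.0025, "ax": 0, "ay": 0, "az": 0}, {"hand": 100, "x": 0, "y": 0, "z": 0.0025, "ax": 0, "ay": 0, "az": 0}, {"hand": 100, "x": 0, "y": 0, "z": -0.05, "ax": 0, "ay": 0, "az": 0}, {"hand": 100, "x": 0, "y": 0, "z": -0.11, "ax": 0, "ay": 0, "az": 0}]'

```text
t: 17.65
tool_pos: [0.5822, -0.2628, 0.3127]
orientation: [-3.05, -0.743, 0.003]
force: [1.1, -0.6, -0.4]
opening: 0.0925
gripper_force: 0.0
```

Emit:
carry_out --targets '[{"hand": 100, "x": -0.05, "y": 0, "z": -0.05, "ax": 0, "ay": 0, "az": 0}, {"hand": 100, "x": -0.06, "y": 0, "z": -0.05, "ax": 0, "ay": 0, "az": 0}, {"hand": 100, "x": -0.06, "y": 0, "z": -0.05, "ax": 0, "ay": 0, "az": 0}]'

```text
t: 18.02
tool_pos: [0.5289, -0.2913, 0.3631]
orientation: [3.052, 0.741, 0.002]
force: [0.4, 0.9, -0.8]
opening: 0.0931
gripper_force: 0.0
```

```bash
python3 - <<'E'
from h import *
c=camera_params("wrist"); p,d=read_camera("wrist")
cv2.imwrite("pics/w5.png",p)
go(.638,.266,.33,2.2)
p,d=read_camera("scene"); c=camera_params("scene"); P=points(c,d)
q=P[225:345,150:270].reshape(-1,3)
for n,lo,hi,xa,xb in (("spool",.052,.07,.59,.7),("cup",.043,.06,.5,.59)):
    k=q[(q[:,2]>lo)&(q[:,2]<hi)&(q[:,0]>xa)&(q[:,0]<xb)]; e=cv2.minEnclosingCircle((k[:,:2]*1000).astype(np.float32)); print(n,len(k),e)
E
```

```text
shift [ 0.3521 -0.4446  0.0324] turn [-1.200e-03 -3.000e-04  4.385e-01] from [ 0.5292 -0.2906  0.3618]
spool 308 ((638.12255859375, 265.80877685546875), 23.481103897094727)
cup 189 ((547.893798828125, 258.9288635253906), 28.53838348388672)
```

View pics/w5.png

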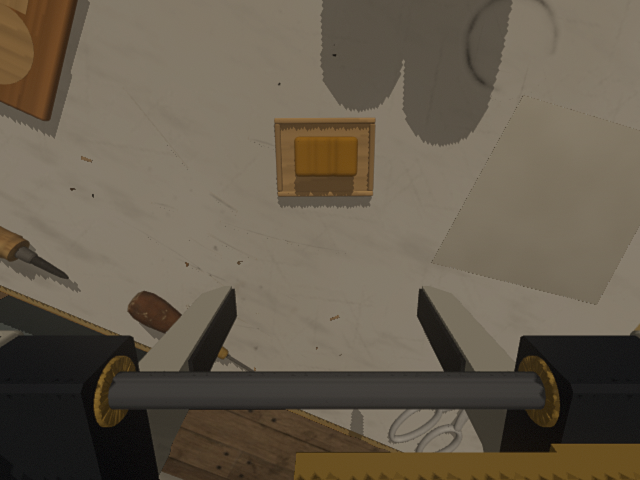

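The wax lies flat in the dish at (326,156), centred and parallel to it. The spool and cup still stand on the mat at (0.638,0.266) and (0.548,0.259).

Emit:
carry_out --targets '[{"hand": 100, "x": 0.27, "y": -0.34, "z": 0.0, "ax": 0, "ay": 0, "az": 0.44}, {"hand": 100, "x": 0.27, "y": -0.34, "z": 0.0, "ax": 0, "ay": 0, "az": 0.44}, {"hand": 100, "x": 0.27, "y": -0.34, "z": 0.0, "ax": 0, "ay": 0, "az": 0.44}, {"hand": 100, "x": 0.27, "y": -0.34, "z": 0.0, "ax": 0, "ay": 0, "az": 0.44}, {"hand": 100, "x": 0.27, "y": -0.34, "z": 0.0, "ax": 0, "ay": 0, "az": 0.44}, {"hand": 100, "x": 0.27, "y": -0.34, "z": 0.0, "ax": 0, "ay": 0, "az": 0.44}, {"hand": 100, "x": 0.27, "y": -0.34, "z": 0.0, "ax": 0, "ay": 0, "az": 0.44}, {"hand": 100, "x": 0.27, "y": -0.34, "z": 0.0, "ax": 0, "ay": 0, "az": 0.44}]'

```text
t: 19.12
tool_pos: [0.6125, 0.1408, 0.3603]
orientation: [-3.14, -0.069, 0.004]
force: [0.1, -0.6, 0.1]
opening: 0.0928
gripper_force: 0.0
```

```bash
python3 -c "
from h import *
go(.638,.266,.3,2.2)"
```

```text
shift [ 0.0312 -0.1239  0.0603] turn [-0.001   0.0028  0.0057] from [0.6125 0.1408 0.3603]
```

Emit:
carry_out --targets '[{"hand": 100, "x": 0.031, "y": -0.124, "z": 0.06, "ax": 0, "ay": 0, "az": 0}, {"hand": 100, "x": 0.031, "y": -0.124, "z": 0.06, "ax": 0, "ay": 0, "az": 0}, {"hand": 100, "x": 0.031, "y": -0.124, "z": 0.06, "ax": 0, "ay": 0, "az": 0}, {"hand": 100, "x": 0.031, "y": -0.124, "z": 0.06, "ax": 0, "ay": 0, "az": 0}, {"hand": 100, "x": 0.031, "y": -0.124, "z": 0.06, "ax": 0, "ay": 0, "az": 0}]'

```text
t: 19.75
tool_pos: [0.6396, 0.2591, 0.3037]
orientation: [3.141, 0.058, 0.002]
force: [0.9, -0.3, 0.3]
opening: 0.0934
gripper_force: 0.0
```

```bash
python3 -c "
from h import *
go(.6385,.2658,.1995,2.2)"
```

```text
shift [-0.001  -0.0068  0.1042] turn [ 0.0004 -0.0014 -0.0016] from [0.6396 0.2591 0.3037]
```

Emit:
carry_out --targets '[{"hand": 100, "x": -0.001, "y": -0.007, "z": 0.05, "ax": 0, "ay": 0, "az": 0}, {"hand": 100, "x": -0.001, "y": -0.007, "z": 0.09, "ax": 0, "ay": 0, "az": 0}, {"hand": 100, "x": -0.001, "y": -0.007, "z": 0.103, "ax": 0, "ay": 0, "az": 0}, {"hand": 100, "x": -0.001, "y": -0.007, "z": 0.103, "ax": 0, "ay": 0, "az": 0}]' --newtons 15

```text
t: 20.25
tool_pos: [0.6384, 0.2663, 0.2006]
orientation: [3.141, 0.057, 0.001]
force: [-0.0, 1.0, 0.7]
opening: 0.0927
gripper_force: 0.0
```

```bash
python3 -c "
from h import *
go(.6385,.2658,.1995,2.2)"
```

```text
shift [0.0001 0.0005 0.0011] turn [ 0.0002 -0.0007 -0.0019] from [0.6384 0.2663 0.2006]
```

Emit:
carry_out --targets '[{"hand": 0, "x": 0, "y": 0, "z": 0.001, "ax": 0, "ay": 0, "az": 0}, {"hand": 0, "x": 0, "y": 0, "z": 0.001, "ax": 0, "ay": 0, "az": 0}, {"hand": 0, "x": 0, "y": 0, "z": 0.001, "ax": 0, "ay": 0, "az": 0}, {"hand": 0, "x": 0, "y": 0, "z": 0.001, "ax": 0, "ay": 0, "az": 0}, {"hand": 0, "x": 0, "y": 0, "z": 0.001, "ax": 0, "ay": 0, "az": 0}, {"hand": 0, "x": 0, "y": 0, "z": 0.001, "ax": 0, "ay": 0, "az": 0}, {"hand": 0, "x": 0, "y": 0, "z": 0.001, "ax": 0, "ay": 0, "az": 0}]'

```text
t: 21.12
tool_pos: [0.6381, 0.2674, 0.1992]
orientation: [3.141, 0.059, 0.001]
force: [-0.1, 0.4, 1.4]
opening: 0.0442
gripper_force: 15.0
```

```bash
python3 -c "
from h import *
s=read_state();print(s['opening'],s['gripper_force'],s['force'])
go(.6617,.0265,.28,2.2)"
```

```text
0.044208826156710075 15.000150154810399 [-0.06508339  0.42142359  1.44239007]
shift [ 0.0146  0.2416 -0.0808] turn [ 0.     -0.0009 -0.0006] from [0.6381 0.2674 0.1992]
```

Emit:
carry_out --targets '[{"hand": 0, "x": 0, "y": 0, "z": -0.03, "ax": 0, "ay": 0, "az": 0}, {"hand": 0, "x": 0, "y": 0, "z": -0.08, "ax": 0, "ay": 0, "az": 0}, {"hand": 0, "x": 0.003, "y": 0.05, "z": -0.08, "ax": 0, "ay": 0, "az": 0}, {"hand": 0, "x": 0.006, "y": 0.1, "z": -0.08, "ax": 0, "ay": 0, "az": 0}, {"hand": 0, "x": 0.009, "y": 0.15, "z": -0.08, "ax": 0, "ay": 0, "az": 0}, {"hand": 0, "x": 0.012, "y": 0.2, "z": -0.08, "ax": 0, "ay": 0, "az": 0}, {"hand": 0, "x": 0.0145, "y": 0.2415, "z": -0.08, "ax": 0, "ay": 0, "az": 0}, {"hand": 0, "x": 0.0145, "y": 0.2415, "z": -0.06, "ax": 0, "ay": 0, "az": 0}]'

```text
t: 22.12
tool_pos: [0.6628, 0.0233, 0.261]
orientation: [3.14, 0.053, 0.008]
force: [0.1, 0.9, -0.3]
opening: 0.0448
gripper_force: 15.0
```

Emit:
carry_out --targets '[{"hand": 0, "x": 0, "y": 0, "z": 0.02, "ax": 0, "ay": 0, "az": 0}, {"hand": 0, "x": 0, "y": 0, "z": 0.035, "ax": 0, "ay": 0, "az": 0}, {"hand": 0, "x": 0, "y": 0, "z": 0.035, "ax": 0, "ay": 0, "az": 0}, {"hand": 0, "x": 0, "y": 0, "z": 0.035, "ax": 0, "ay": 0, "az": 0}]'

```text
t: 22.62
tool_pos: [0.6619, 0.0274, 0.2245]
orientation: [-3.141, -0.061, -0.002]
force: [-0.8, 0.4, 0.2]
opening: 0.0446
gripper_force: 15.0
```

```bash
python3 -c "
from h import *
s=read_state();print(s['opening'],s['gripper_force'],s['force'])
go(.6617,.0265,.2083,2.2)"
```

```text
0.044609386495341935 15.000020762672648 [-0.78438903  0.44126824  0.18164824]
shift [-0.0002  0.0009  0.0162] turn [-0.     -0.0013  0.0005] from [0.6619 0.0274 0.2245]
```

Emit:
carry_out --targets '[{"hand": 0, "x": 0, "y": 0.0005, "z": 0.008, "ax": 0, "ay": 0, "az": 0}, {"hand": 0, "x": 0, "y": 0.0005, "z": 0.0145, "ax": 0, "ay": 0, "az": 0}, {"hand": 0, "x": 0, "y": 0.0005, "z": 0.0145, "ax": 0, "ay": 0, "az": 0}]'

```text
t: 23.0
tool_pos: [0.6613, 0.0261, 0.2088]
orientation: [-3.141, -0.059, 0.001]
force: [-0.9, 0.8, 0.1]
opening: 0.0446
gripper_force: 15.0
```

Emit:
carry_out --targets '[{"hand": 0, "x": 0, "y": 0, "z": 0.001, "ax": 0, "ay": 0, "az": 0}, {"hand": 0, "x": 0, "y": 0, "z": 0.001, "ax": 0, "ay": 0, "az": 0}]'

```text
t: 23.25
tool_pos: [0.6618, 0.026, 0.2089]
orientation: [-3.141, -0.059, -0.002]
force: [-0.7, -0.7, -0.0]
opening: 0.0446
gripper_force: 15.0
```

Emit:
carry_out --targets '[{"hand": 0, "x": 0, "y": 0, "z": 0.001, "ax": 0, "ay": 0, "az": 0}, {"hand": 0, "x": 0, "y": 0, "z": 0.001, "ax": 0, "ay": 0, "az": 0}, {"hand": 100, "x": 0, "y": 0, "z": 0.001, "ax": 0, "ay": 0, "az": 0}, {"hand": 100, "x": 0, "y": 0, "z": 0.001, "ax": 0, "ay": 0, "az": 0}, {"hand": 100, "x": 0, "y": 0, "z": 0.001, "ax": 0, "ay": 0, "az": 0}, {"hand": 100, "x": 0, "y": 0, "z": -0.04, "ax": 0, "ay": 0, "az": 0}, {"hand": 100, "x": 0, "y": 0, "z": -0.095, "ax": 0, "ay": 0, "az": 0}, {"hand": 100, "x": 0, "y": 0, "z": -0.095, "ax": 0, "ay": 0, "az": 0}]'

```text
t: 24.25
tool_pos: [0.6638, 0.026, 0.3106]
orientation: [3.14, 0.059, 0.018]
force: [0.9, -0.2, 0.1]
opening: 0.0925
gripper_force: 0.0
```

```bash
python3 -c "
from h import *
go(.548,.2585,.303,2.2)"
```

```text
shift [-0.107  -0.2367  0.0062] turn [ 0.0008 -0.0117 -0.0005] from [0.6638 0.026  0.3106]
```

Emit:
carry_out --targets '[{"hand": 100, "x": -0.1085, "y": -0.2365, "z": 0.0, "ax": 0, "ay": 0, "az": 0}, {"hand": 100, "x": -0.1085, "y": -0.2365, "z": 0.0, "ax": 0, "ay": 0, "az": 0}, {"hand": 100, "x": -0.1085, "y": -0.2365, "z": 0.0, "ax": 0, "ay": 0, "az": 0}, {"hand": 100, "x": -0.1085, "y": -0.2365, "z": 0.0, "ax": 0, "ay": 0, "az": 0}, {"hand": 100, "x": -0.1085, "y": -0.2365, "z": 0.0, "ax": 0, "ay": 0, "az": 0}, {"hand": 100, "x": -0.1085, "y": -0.2365, "z": 0.0, "ax": 0, "ay": 0, "az": 0}, {"hand": 100, "x": -0.1085, "y": -0.2365, "z": 0.0, "ax": 0, "ay": 0, "az": 0}]'

```text
t: 25.12
tool_pos: [0.5449, 0.257, 0.3033]
orientation: [3.14, 0.057, 0.001]
force: [0.2, -0.3, 0.5]
opening: 0.0929
gripper_force: 0.0
```

```bash
python3 - <<'E'
from h import *
go(.5478,.2585,.1975,2.2)
p,d=read_camera("scene"); cv2.imwrite('pics/s4.png',cv2.resize(p[160:360,150:410],None,fx=3,fy=3))
c=camera_params("scene"); P=points(c,d); q=P[185:230,250:295].reshape(-1,3); k=q[(q[:,2]>.061)&(q[:,2]<.075)]
print(len(k),cv2.minEnclosingCircle((k[:,:2]*1000).astype(np.float32)))
E
```

```text
shift [ 0.0028 -0.0014  0.1058] turn [ 0.0006 -0.0008 -0.0019] from [0.5449 0.257  0.3033]
222 ((663.5230102539062, 26.6264705657959), 23.91096305847168)
```

View pics/s4.png

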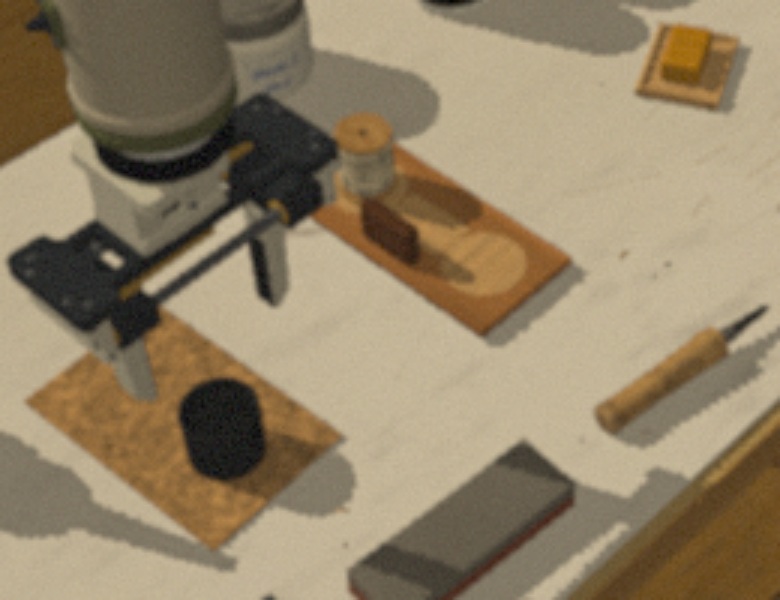

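The spool is back upright in its bay (365,155) at about (0.6625,0.0265). The cup stands on the mat (223,428), and the wax is in the dish (687,52). Next, the cup.

Emit:
carry_out --targets '[{"hand": 100, "x": 0.0028, "y": -0.0015, "z": 0.05, "ax": 0, "ay": 0, "az": 0}, {"hand": 100, "x": 0.0028, "y": -0.0015, "z": 0.09, "ax": 0, "ay": 0, "az": 0}, {"hand": 100, "x": 0.0028, "y": -0.0015, "z": 0.104, "ax": 0, "ay": 0, "az": 0}, {"hand": 100, "x": 0.0028, "y": -0.0015, "z": 0.104, "ax": 0, "ay": 0, "az": 0}, {"hand": 0, "x": 0.0028, "y": -0.0015, "z": 0.104, "ax": 0, "ay": 0, "az": 0}, {"hand": 0, "x": 0.0028, "y": -0.0015, "z": 0.104, "ax": 0, "ay": 0, "az": 0}, {"hand": 0, "x": 0.0028, "y": -0.0015, "z": 0.104, "ax": 0, "ay": 0, "az": 0}, {"hand": 0, "x": 0.0028, "y": -0.0015, "z": 0.104, "ax": 0, "ay": 0, "az": 0}]'

```text
t: 26.18
tool_pos: [0.5473, 0.26, 0.2002]
orientation: [-3.141, -0.06, -0.003]
force: [0.3, 0.4, 0.3]
opening: 0.0575
gripper_force: 0.1
```

Emit:
carry_out --targets '[{"hand": 0, "x": 0, "y": 0, "z": 0, "ax": 0, "ay": 0, "az": 0}, {"hand": 0, "x": 0, "y": 0, "z": 0, "ax": 0, "ay": 0, "az": 0}, {"hand": 0, "x": 0, "y": 0, "z": 0, "ax": 0, "ay": 0, "az": 0}]'

```text
t: 26.55
tool_pos: [0.5472, 0.26, 0.1999]
orientation: [-3.141, -0.059, -0.002]
force: [-1.0, 0.4, 4.4]
opening: 0.0531
gripper_force: 15.0
```

```bash
python3 -c "
from h import *
s=read_state();print(s['opening'],s['gripper_force'],s['force'])
go(.54,.0218,.28,2.2)"
```

```text
0.053057229096906654 15.0004652061034 [-1.02129033  0.43889222  4.3806383 ]
shift [-0.0161  0.2377 -0.0801] turn [-0.0001 -0.0013 -0.0005] from [0.5472 0.26   0.1999]
```

Emit:
carry_out --targets '[{"hand": 0, "x": 0, "y": 0, "z": -0.03, "ax": 0, "ay": 0, "az": 0}, {"hand": 0, "x": 0, "y": 0, "z": -0.08, "ax": 0, "ay": 0, "az": 0}, {"hand": 0, "x": -0.005, "y": 0.05, "z": -0.08, "ax": 0, "ay": 0, "az": 0}, {"hand": 0, "x": -0.008, "y": 0.1, "z": -0.08, "ax": 0, "ay": 0, "az": 0}, {"hand": 0, "x": -0.012, "y": 0.15, "z": -0.08, "ax": 0, "ay": 0, "az": 0}, {"hand": 0, "x": -0.015, "y": 0.2, "z": -0.08, "ax": 0, "ay": 0, "az": 0}, {"hand": 0, "x": -0.016, "y": 0.2377, "z": -0.08, "ax": 0, "ay": 0, "az": 0}, {"hand": 0, "x": -0.016, "y": 0.2377, "z": -0.06, "ax": 0, "ay": 0, "az": 0}]'

```text
t: 27.55
tool_pos: [0.5409, 0.0191, 0.2609]
orientation: [3.14, 0.054, 0.007]
force: [-0.2, 0.2, -1.0]
opening: 0.0531
gripper_force: 15.0
```

Emit:
carry_out --targets '[{"hand": 0, "x": 0, "y": 0, "z": 0.02, "ax": 0, "ay": 0, "az": 0}, {"hand": 0, "x": 0, "y": 0, "z": 0.035, "ax": 0, "ay": 0, "az": 0}, {"hand": 0, "x": 0, "y": 0, "z": 0.035, "ax": 0, "ay": 0, "az": 0}, {"hand": 0, "x": 0, "y": 0, "z": 0.035, "ax": 0, "ay": 0, "az": 0}]'

```text
t: 28.05
tool_pos: [0.5404, 0.022, 0.2252]
orientation: [-3.141, -0.06, -0.003]
force: [0.3, -0.1, -1.0]
opening: 0.053
gripper_force: 15.0
```

```bash
python3 -c "
from h import *
s=read_state();print(s['opening'],s['gripper_force'],s['force'])
go(.54,.0218,.209,2.2)"
```

```text
0.052965795343765464 14.9999536620453 [ 0.31118336 -0.1127083  -0.95613749]
shift [-0.0004  0.0001  0.0162] turn [ 0.     -0.0016 -0.0003] from [0.5404 0.022  0.2252]
```

Emit:
carry_out --targets '[{"hand": 0, "x": 0, "y": 0, "z": 0.008, "ax": 0, "ay": 0, "az": 0}, {"hand": 0, "x": 0, "y": 0, "z": 0.0155, "ax": 0, "ay": 0, "az": 0}, {"hand": 0, "x": 0, "y": 0, "z": 0.0155, "ax": 0, "ay": 0, "az": 0}, {"hand": 0, "x": 0, "y": 0, "z": 0.0155, "ax": 0, "ay": 0, "az": 0}]'

```text
t: 28.55
tool_pos: [0.54, 0.0218, 0.2089]
orientation: [-3.141, -0.059, -0.001]
force: [-0.9, 0.2, -0.3]
opening: 0.053
gripper_force: 15.0
```

Emit:
carry_out --targets '[{"hand": 0, "x": 0, "y": 0, "z": 0.001, "ax": 0, "ay": 0, "az": 0}, {"hand": 0, "x": 0, "y": 0, "z": 0.001, "ax": 0, "ay": 0, "az": 0}]'

```text
t: 28.8
tool_pos: [0.5402, 0.0218, 0.2085]
orientation: [-3.141, -0.059, -0.002]
force: [-2.2, -0.0, 3.8]
opening: 0.053
gripper_force: 15.0
```

The force shows contact. Release and rise.

Emit:
carry_out --targets '[{"hand": 100, "x": 0, "y": 0, "z": 0, "ax": 0, "ay": 0, "az": 0}, {"hand": 100, "x": 0, "y": 0, "z": 0, "ax": 0, "ay": 0, "az": 0}, {"hand": 100, "x": 0, "y": 0, "z": 0, "ax": 0, "ay": 0, "az": 0}, {"hand": 100, "x": 0, "y": 0, "z": 0, "ax": 0, "ay": 0, "az": 0}, {"hand": 100, "x": 0, "y": 0, "z": -0.04, "ax": 0, "ay": 0, "az": 0}, {"hand": 100, "x": 0, "y": 0, "z": -0.1, "ax": 0, "ay": 0, "az": 0}, {"hand": 100, "x": 0, "y": 0, "z": -0.15, "ax": 0, "ay": 0, "az": 0}, {"hand": 100, "x": 0, "y": 0, "z": -0.2, "ax": 0, "ay": 0, "az": 0}]'

```text
t: 29.8
tool_pos: [0.5397, 0.0218, 0.4099]
orientation: [3.141, 0.059, 0.002]
force: [0.7, -0.3, 0.1]
opening: 0.0927
gripper_force: 0.0
```

Emit:
carry_out --targets '[{"hand": 100, "x": 0, "y": 0.06, "z": 0, "ax": 0, "ay": 0, "az": 0}, {"hand": 100, "x": 0, "y": 0.12, "z": 0, "ax": 0, "ay": 0, "az": 0}, {"hand": 100, "x": 0, "y": 0.15, "z": 0, "ax": 0, "ay": 0, "az": 0}, {"hand": 100, "x": 0.03, "y": 0.15, "z": 0, "ax": 0, "ay": 0, "az": 0}, {"hand": 100, "x": 0.03, "y": 0.15, "z": 0, "ax": 0, "ay": 0, "az": 0}, {"hand": 100, "x": 0.03, "y": 0.15, "z": 0, "ax": 0, "ay": 0, "az": 0}]'

```text
t: 30.55
tool_pos: [0.5753, -0.1268, 0.4078]
orientation: [-3.141, -0.06, -0.0]
force: [-0.1, 0.1, -0.1]
opening: 0.0929
gripper_force: 0.0
```

```bash
python3 - <<'E'
from h import *
p,d=read_camera("scene"); cv2.imwrite('pics/s5.png',cv2.resize(p[150:380,150:480],None,fx=2.4,fy=2.4))
c=camera_params("scene"); P=points(c,d)
for b,lo,hi in (((250,185,295,230),.061,.075),((290,218,330,260),.053,.07)):
    q=P[b[1]:b[3],b[0]:b[2]].reshape(-1,3); k=q[(q[:,2]>lo)&(q[:,2]<hi)]
    print(len(k),cv2.minEnclosingCircle((k[:,:2]*1000).astype(np.float32)))
print(read_state()['force'],read_state()['tool_pos'])
E
```

```text
223 ((661.61083984375, 25.356426239013672), 24.367816925048828)
138 ((540.515380859375, 22.684616088867188), 28.628612518310547)
[-0.31711657  0.50950047  0.20794489] [ 0.57517707 -0.12664617  0.40798603]
```

View pics/s5.png

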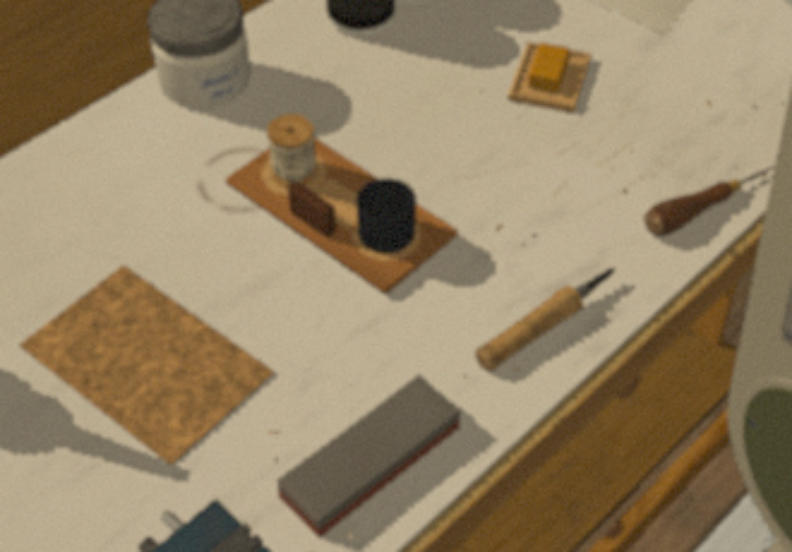

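The spool (292,150) and cup (387,215) stand upright in their bays. The wax lies in the dish at (549,67), and the tools are where they were.

```bash
python3 -c "
from plant import *
print(robot.close_job())"
```

```text
the job is handed in; nothing more can be done
None
```

The job is handed in: the wax lies flat in the dish along its long side, the spool and cup are upright in their own bays within about 1–2 mm by camera, and the tools were not touched; it took about 31 s of the 120 s.

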